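Bottom a depth rod in a blind bore and set its depth on the scale

ROBOT

A 6-joint arm with a two-finger parallel gripper is mounted at the origin on a cart in front of the work surface, level with it; the furniture and walls round the work are solid. World frame = base frame: x ahead of the robot, y to its left, z up, the work surface at z = 0. Lengths are in m, angles in rad, forces in N, time in s.
With the tool pointing down it reaches from about 0.325 to 0.775 m from the base axis. Payload 9.3 kg.
Tool frame: the origin (TCP) lies midway between the tips of the shut fingers; the grasp point (between the pads) lies 19 mm behind it; z points along the fingers, y is the line along which they close (so a half turn about z gives the same grasp; the last joint's range is limited). The gripper opens to 85 mm and grips with 20 to 120 N. Pads are 22 mm wide; open, the fingers measure 114 mm over their backs; the gripper's body (76 mm by 85 mm) begins 54 mm behind the grasp point. The pads swing forward as they close: fully open they stand 13 mm farther back than shut.
Start: joints at [-1.346, 0.259, 0.021, 1.334, 0, 1.418], TCP at [0.203, -0.511, 0.231] pointing down, gripper open.
Joint ranges: [-3.04, 3.04], [-0.91, 1.82], [-1.04, 1.36], [-1.92, 1.95], [-1.52, 1.45], [-3.14, 3.14]. Speed limits (rad/s): [2.22, 2.22, 2.79, 3.14, 3.14, 3.14].

INTERFACE

Orientations are given as a unit quaternion [x, y, z, w].
In Python, from rig import robot gives the robot as it stands. The module is installed in compiled form; this text tells all that it offers.
- The arm moves only by the tool apply_moves, never from a script. Its argument "increments" is a list of rows, each an object of numbers: "dx", "dy", "dz": the shift along the world's x, y, z in mm; "spin": the turn about the world's z in rad. In form: [{"dx": .., "dy": .., "dz": .., "spin": ..}, ...]. A call has exactly 10 rows; each row shifts and turns the commanded pose from where the row before left it; what a row does not reach is not made up. A row lasts 1/12 s, in which the tool goes at most 41.7 mm and 7.16 degrees, less where a joint would pass 70% of its speed; a pose out of reach is approached as far as the arm can. A call with a gripper value outside its range is refused whole. "jaw" is the closure, from 0 (fully open) to 1 (shut), set as the call begins (left out, the last holds). The fingers move at their own pace and stop on an object; "grip_force" is the grip in N (left out, the last holds). Time passes only in rows, so rows that do not move let the fingers close, or fill a call up. It gives the time, the measured TCP pose, the force, the opening and the grip force at its end, in the units of the state.
- robot.get_obs(): the state, without advancing time (a new reading comes with each control period).
- robot.read_camera(name): name is "scene" or "top"; returns the picture (400x640x3 uint8, red, green, blue); there is no depth.
- robot.calibration(name): a dict with "camera_matrix" (3x3 intrinsics, pixels), "xyz" and "rotation" of the camera in the world. Camera axes: x right, y down, z forward; pixel columns grow to the right and rows downward; lengths in m; the calibration is good to about 2 mm. A picture is of the moment at which its call begins. calibration takes no time and is no camera call.
- robot.finish_job(): hands the job in; it is judged then, once.
Trained networks look in the newest picture that a camera, given by its name, has taken for a name from the list of things; names that differ only in an ending like _2 or _b are one class to them, and where a whole thing is asked for, a point or a joint stands for the part that bears it (a point fixed in the world has none). Each returns a list of dicts, best first, with "confidence" (0 to 1); they miss things now and then, are a little off and sometimes report something else, mostly with a low value. They report only what shows in the picture. A call takes as long as a camera call. They do not tell look-alikes from the thing itself.
- robot.silhouettes(target, camera): "pixels" (400x640 bool, what is visible of it).
- robot.spot_point(target, camera): "xyz" ([x, y, z] in m, in world coordinates, good to about 4 mm: a listed point, or the origin of a listed thing).
The state is a dict: "t": time; "joints": joint angles; "joint_velocities": joint speeds; "effort": joint torques, N m; "tool_pos": TCP position; "ee_rot": TCP orientation; "wrist_force": force on the tool from outside, world axes, zero at the start; "wrist_torque": the same for the moment, N m; "finger_gap": opening from 0.0 (shut) to 1.0 (fully open); "grip_force": force on a finger pad.
Only numpy, scipy, OpenCV 4.12 (cv2) and the standard library are available. Lean on these libraries where they do the work, as an engineer would, in place of code of your own. Each camera call takes 0.05 s, during which the arm holds its last target. There are 200 camera calls.

TASK

A white spacer disc is stuck part-way down the bore of the aluminium block. Take the depth rod by its blue head out of its stand, lower it into the bore and push the disc gently but firmly all the way down until it meets the hard bottom, reading how far the tip has gone below the block's top face. Leave the rod standing in the bore, set the orange pointer on the scale to that depth to within 3 mm, and leave the beaker, the vial and the tape roll alone.

Things in the scene. Friction and masses are not known exactly. Their poses are not given: they have to be found in the camera images.
- station: Gauge station, fixed to the bench: grey base plate 84 x 272 x 12 mm with an aluminium block (68 x 70 mm, top face 92 mm above the bench) at one end and a pointer scale at the other. Origin on the bench under the bore's axis; the scale runs from the block along the station's -y axis, z up.
- bore_mouth (a point): Centre of the mouth of the block's only bore, 92 mm above the bench: round, upright, 15 mm wide, with a 45 degree countersink 25 mm wide and 5 mm deep. A white disc 14 mm wide sits 18 to 30 mm down; it drags with 5 to 6 N when pushed slowly and stays where left. The hard bottom, where rod and disc stop dead, lies 42 to 66 mm down (unknown). The reading is the depth of the rod's tip there.
- rod_tip (a point): Centre of the lower end face of the depth rod: steel shaft 12 mm in diameter with a slightly narrowed foot, black ring every 10 mm from the tip (wide ones at 50 and 100 mm), 110 mm long below the head; 144 mm overall, about 0.1 kg. z runs from the tip up to the head. It starts upright in the stand, tip 14 mm above the bench.
- rod_head (a point): Centre of the rod's blue round head, 22 mm in diameter, 34 mm high, where it is grasped: 127 mm above the tip. Push slowly (about 10 mm/s) and stop at 10 to 12 N; more than 25 N between rod and station damages the gauge.
- stand: Black rod stand fixed to the bench, round foot 60 mm wide, square socket 30 x 30 mm, its top 40 mm above the bench, with an upright hole 14.5 mm wide and 26 mm deep, on whose floor (14 mm above the bench) the rod stands. Origin on the bench under the hole.
- pointer (a joint): Reading of the orange pointer in m along the scale, 0 at the scale's zero nearest the block, growing along the station's -y axis to 0.080. It starts at 0 to 0.020, slides stiffly (about 3 N) and stays where it is left. Set it so that this value equals the depth of the rod's tip below the block's top face.
- pointer_grip (a point): Middle of the pointer's upright orange tab, to be pinched from above: 12 mm thick along the scale, 22 mm across it, top 68.5 mm above the bench, free on all sides down to 32.5 mm. This point is 54.5 mm above the bench; axes parallel to the station's. It lies 4 mm to the +x side of the line along the station's -y axis through bore and scale zero.
- scale_zero (a point): Point of the scale where the pointer reads 0, 24 mm above the bench: 115 mm from the bore's axis along the station's -y axis. White strip with black graduations every 5 mm, longer ones every 10 mm, 0 to 80 mm.
- beaker_50: Small glass beaker, 44 x 50 x 58 mm, bystander off the scale end of the station; origin at the centre of its underside.
- vial_0: Small glass vial with black cap, 21 x 21 x 47 mm, bystander behind the block; origin at the centre of its underside.
- tape_roll: Roll of cream label tape, 72 x 72 x 18 mm, bystander at the right; origin at the centre of its underside.
Mind the look-alikes: they are no part of the job. What is meant by the part that bears rod_tip is not green or turquoise, and is the smaller of those in its own colour.

How it is judged:
By the outcome, as a careful person would: the job done as asked, in the order asked, and still so for the second after the job is handed in, with the robot touching nothing.
It also fails if it takes over 58 s, if anything falls off the work surface, if the arm or the gripper's body presses on something with over 40 N, if the wrist force passes 120 N, or if a joint passes its speed limit or range.

## Working session

There is one attempt and no reset: what is moved stays moved. The work goes in short steps, Python scripts to look and compute and a tool call to move; the robot and the scene stay as the last step left them, time stands still between calls to the robot, and variables do not carry over. Pictures are saved under pics/ and viewed, at most 10 in all, crops included, and the job is handed in when it is done.

Besides the shell and the picture viewer there is one more tool, called after "Call:" as a command line: name --argument value ..., lists and objects as JSON in quotes. apply_moves: Moves the arm, as the interface text tells. Its arguments: {"type":"object","properties":{"increments":{"type":"array"},"jaw":{"type":"number"},"grip_force":{"type":"number"}},"required":["increments"]}

```bash
mkdir -p pics
cat > h.py <<'E'
import numpy as np, cv2
from rig import robot
def save(cam,name,crop=None,s=1):
    im=robot.read_camera(cam)
    if crop: x0,y0,x1,y1=crop; im=im[y0:y1,x0:x1]
    im=cv2.resize(im,None,fx=s,fy=s,interpolation=cv2.INTER_CUBIC)
    cv2.imwrite('pics/'+name+'.png',im[:,:,::-1])
def proj(cam,p):
    c=robot.calibration(cam);R=np.array(c['rotation']);q=R.T@(np.array(p)-np.array(c['xyz']))
    u=np.array(c['camera_matrix'])@q;return (u[:2]/u[2]).round(1)
def ray(cam,uv,z):
    c=robot.calibration(cam);R=np.array(c['rotation']);o=np.array(c['xyz'])
    d=R@np.linalg.solve(np.array(c['camera_matrix']),[uv[0],uv[1],1.]);return (o+d*(z-o[2])/d[2]).round(4)
E
python3 - <<'E'
from h import *
save('scene','s0');save('top','t0')
for n in ['bore_mouth','rod_tip','rod_head','stand','pointer_grip','scale_zero','station','beaker_50','vial_0','tape_roll']:
    for c in ['scene','top']:
        for d in robot.spot_point(n,c)[:4]: print(n,c,round(d['confidence'],2),np.round(d['xyz'],3),proj(c,d['xyz']))
for c in ['scene','top']: k=robot.calibration(c);print(c,np.round(k['xyz'],3),np.round(k['rotation'],2).tolist(),k['camera_matrix'][0][0])
print(robot.get_obs())
E
cd pics; python3 -c "
import cv2,numpy as np
cv2.imwrite('both.png',cv2.resize(np.vstack([cv2.imread('s0.png'),cv2.imread('t0.png')]),None,fx=.75,fy=.75))"
```

```text
Traceback (most recent call last):
  File "h.py", line 9, in proj
    c=robot.calibration(cam);R=np.array(c['rotation']);q=R.T@(np.array(p)-np.array(c['xyz']))
                                                         ~~~^^~~~~~~~~~~~~~~~~~~~~~~~~~~~~~~~
ValueError: matmul: Input operand 1 has a mismatch in its core dimension 0, with gufunc signature (n?,k),(k,m?)->(n?,m?) (size 3 is different from 4)
```

View pics/s0.png

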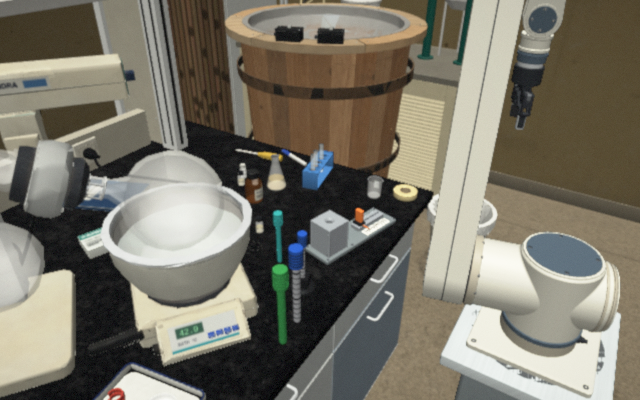

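View pics/t0.png

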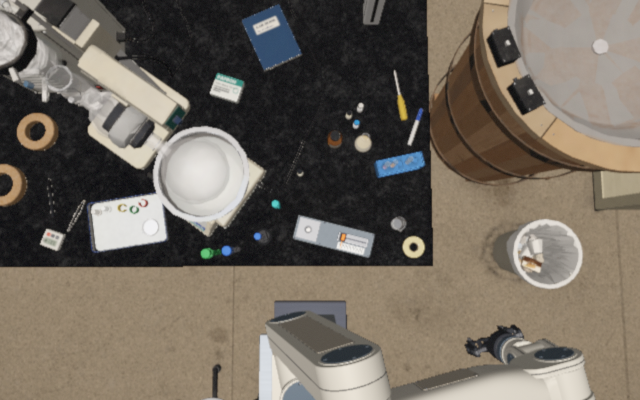

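The scene picture shows four rods: green (280,270), turquoise (278,217), tall blue (296,255) and a smaller blue (302,240). The station is at about (345,235). In the top picture the heads are at green (207,253), blue (226,250), blue (260,237) and turquoise (276,204). The smaller blue rod is the likely one.

```bash
python3 - <<'E'
s=open('h.py').read()
s=s.replace("R=np.array(c['rotation'])","R=Rot.from_quat(c['rotation']).as_matrix()").replace("import numpy as np, cv2","import numpy as np, cv2\nfrom scipy.spatial.transform import Rotation as Rot")
open('h.py','w').write(s)
E
python3 - <<'E'
from h import *
print(robot.calibration('top'),robot.calibration('scene'))
im=robot.read_camera('scene');a=cv2.resize(im[170:350,240:440],None,fx=4,fy=4,interpolation=cv2.INTER_CUBIC)[:600]
im=robot.read_camera('top');b=cv2.resize(im[190:270,190:390],None,fx=4,fy=4,interpolation=cv2.INTER_CUBIC)
cv2.imwrite('pics/c0.png',np.vstack([a[40:600],b])[:,:,::-1][:600] if 0 else a[:,:,::-1]);cv2.imwrite('pics/c1.png',b[:,:,::-1])
for n in ['bore_mouth','rod_tip','rod_head','stand','pointer_grip','scale_zero','station','beaker_50','vial_0','tape_roll']:
    for c in ['scene','top']:
        for d in robot.spot_point(n,c)[:5]: print(n,c,round(d['confidence'],2),np.round(d['xyz'],3),proj(c,d['xyz']))
print(robot.get_obs())
E
```

```text
{'camera_matrix': array([[426.24958998,   0.        , 314.71700678],
       [  0.        , 426.24958998, 201.8978824 ],
       [  0.        ,   0.        ,   1.        ]]), 'xyz': array([ 0.47088937, -0.04182784,  1.48657771]), 'rotation': array([-0.70535654,  0.70748873, -0.02807222,  0.03382015])} {'camera_matrix': array([[475.52930812,   0.        , 319.20220046],
       [  0.        , 475.52930812, 196.01395555],
       [  0.        ,   0.        ,   1.        ]]), 'xyz': array([0.02579708, 0.83521445, 0.75485133]), 'rotation': array([-0.24021914,  0.83861698, -0.47186178,  0.12791707])}
bore_mouth scene 0.64 [ 0.506 -0.012  0.09 ] [329.9 219.8]
bore_mouth top 0.75 [ 0.508 -0.01   0.09 ] [308.5 227.8]
rod_tip scene 0.69 [0.441 0.235 0.   ] [296.5 319.2]
rod_tip scene 0.68 [ 0.432  0.301 -0.002] [281.8 342. ]
rod_tip scene 0.6 [0.481 0.15  0.012] [302.4 285.1]
rod_tip scene 0.51 [0.588 0.093 0.002] [279.3 259.3]
rod_tip top 0.63 [ 0.43   0.305 -0.002] [218.7 251.4]
rod_tip top 0.6 [ 0.448 -0.368  0.001] [412.5 245.7]
rod_tip top 0.59 [0.486 0.151 0.015] [262.2 235.1]
rod_tip top 0
[... 1446 characters left out ...]
-1.34560249e+00,  2.58575251e-01,  2.14931694e-02,  1.33364375e+00,
       -2.84317581e-05,  1.41819571e+00]), 'joint_velocities': array([-1.28753963e-03, -3.62492214e-04,  1.24246859e-03,  1.71199588e-06,
        1.82371632e-04, -2.74028141e-04]), 'effort': array([ 8.71098509e-04, -5.55387676e+01,  3.44730699e+01,  1.44277165e-03,
       -2.19330545e-04, -5.44881900e-06]), 'tool_pos': array([ 0.20286943, -0.5112312 ,  0.23128949]), 'ee_rot': array([ 9.82211906e-01,  1.87775851e-01, -1.29274163e-05,  3.57405865e-05]), 'wrist_force': array([-0.56848813,  0.47707538, -0.33494985]), 'wrist_torque': array([0.02181364, 0.03389121, 0.00722828]), 'grip_force': 0.0, 'finger_gap': 0.9967992258880349}
```

View pics/c0.png

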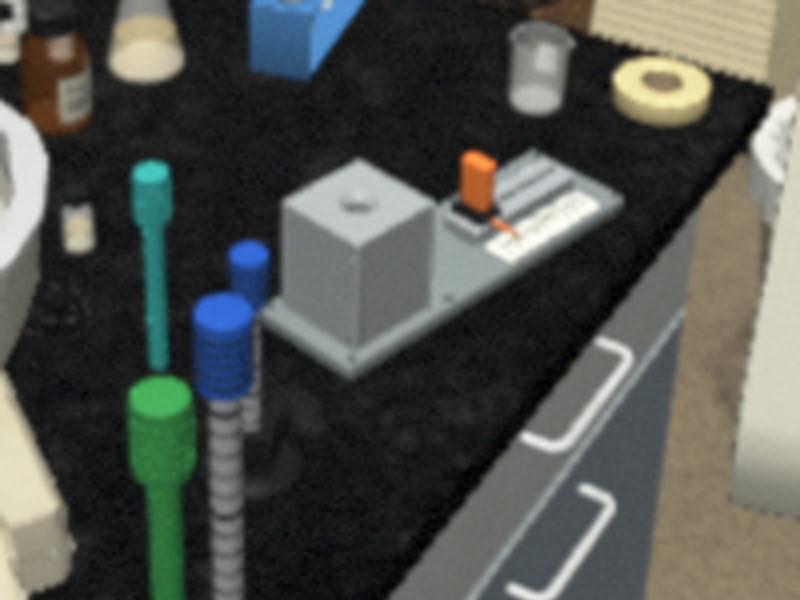

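View pics/c1.png

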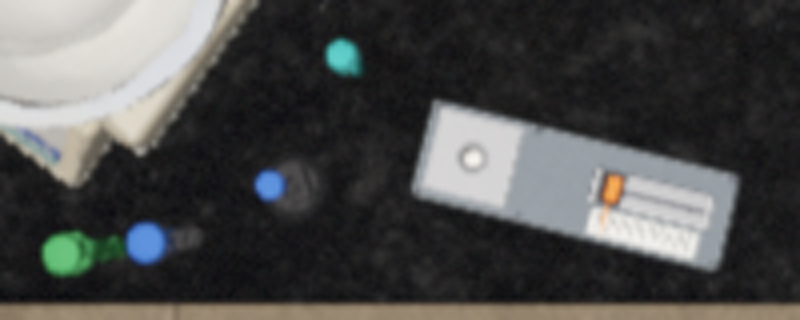

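The close crop confirms the choice. The smaller blue head, scene (302,240) and top (257,236), stands in the black stand. The look-alikes are the tall blue (296,255), green (280,270) and turquoise (278,217), none of them in a stand. The bore is at top (308,229) and the pointer at top (342,237). Next I refine these positions.

```bash
cat >> h.py <<'E'
from scipy.optimize import least_squares
def blue(cam,near,rad=14):
    im=robot.read_camera(cam).astype(int);m=((im[...,2]-im[...,0]>50)&(im[...,2]-im[...,1]>20)).astype(np.uint8)
    n,l,s,c=cv2.connectedComponentsWithStats(m);i=1+np.argmin(np.hypot(*(c[1:]-near).T)+1000*(s[1:,4]<15));return l==i,c[i],s[i]
def cyl(cam,x,y,z0,z1,r):
    a=np.linspace(0,2*np.pi,40);P=[proj(cam,[x+r*np.cos(t),y+r*np.sin(t),z]) for t in a for z in(z0,z1)]
    h=cv2.convexHull(np.float32(P));m=cv2.moments(h);return np.array([m['m10']/m['m00'],m['m01']/m['m00']])
def fitcyl(cam,c,z0,z1,r,g): return least_squares(lambda p:cyl(cam,p[0],p[1],z0,z1,r)-c,g,diff_step=1e-2).x
E
sed -i 's/return (u\[:2\]\/u\[2\]).round(1)/return u[:2]\/u[2]/' h.py
python3 - <<'E'
from h import *
for c,n in [('top',(257,236)),('scene',(301,240))]:
    m,cc,s=blue(c,n);print(c,cc,s,fitcyl(c,cc,.124,.158,.011,[.483,.15]).round(4))
im=robot.read_camera('top');g=im[...,1].astype(int)
print(g[222:238,300:318])
o=((im[...,0].astype(int)-im[...,2]>70)).astype(np.uint8);o[:,:330]=0;o[:225]=0;o[260:]=0;o[:,360:]=0
n,l,s,cc=cv2.connectedComponentsWithStats(o);print(s,cc)
m=robot.silhouettes('bore_mouth','top');print(len(m))
# station base plate outline
d=robot.silhouettes('station','top')
p=d[0]['pixels'].astype(np.uint8);print(d[0]['confidence'],p.sum(),cv2.minAreaRect(cv2.findNonZero(p)))
E
```

```text
top [257.02 235.7 ] [254 232   8   8  50] [0.4827 0.1508]
scene [296.99593496 250.54268293] [288 230  20  40 492] [0.4697 0.187 ]
[[210 212 213 213 212 212 212 211 211 212 212 212 211 211 211 210 209 210]
 [212 212 212 213 213 213 212 212 211 211 212 212 212 211 211 211 211 210]
 [212 213 212 212 212 212 211 211 211 210 211 212 212 211 211 211 211 211]
 [212 213 212 212 212 211 201 194 194 198 207 211 211 212 211 211 211 211]
 [213 213 213 212 210 197 178 172 175 181 192 207 211 212 211 211 211 211]
 [212 212 213 212 200 175 155 175 193 185 180 197 208 211 212 212 211 212]
 [213 213 214 211 188 160 187 216 227 221 189 186 206 212 212 212 212 211]
 [213 213 213 210 184 161 216 237 241 236 203 186 205 211 211 212 212 210]
 [213 213 213 211 190 167 211 235 238 231 199 186 205 212 212 212 212 209]
 [213 213 213 212 203 176 182 207 211 201 184 192 207 211 212 211 211 209]
 [213 213 213 213 212 199 179 176 176 184 195 205 211 211 212 211 212 208]
 [213 212 213 213 213 212 201 197 197 202 208 211 211 212 211 212 211 203]
 [213 213 213 213 213 213 212 211 211 211 212 212 212 212 211 212 210 187]
 [213 213 212 213 213 213 212 212 212 212 213 212 212 212 211 211 209 182]
 [212 212 213 212 213 213 212 212 212 212 212 212 212 212 212 211 209 182]
 [202 205 209 211 212 212 212 213 212 212 212 212 212 212 211 211 203 176]]
[[     0      0    640    400 255970]
 [   341    234      5      8     30]] [[319.49728093 199.49561277]
 [342.7        236.93333333]]
2
0.74 160 ((397.50006103515625, 223.00003051757812), (13.435027122497559, 13.435027122497559), 45.0)
```

Call:
apply_moves --increments '[{"dx": 10, "dy": 36, "dz": 5, "spin": -0.1}, {"dx": 10, "dy": 36, "dz": 5, "spin": -0.1}, {"dx": 10, "dy": 36, "dz": 5, "spin": -0.1}, {"dx": 10, "dy": 36, "dz": 5, "spin": -0.1}, {"dx": 10, "dy": 36, "dz": 5, "spin": -0.1}, {"dx": 10, "dy": 36, "dz": 5, "spin": -0.1}, {"dx": 10, "dy": 36, "dz": 5}, {"dx": 10, "dy": 36, "dz": 5}, {"dx": 10, "dy": 36, "dz": 5}, {"dx": 10, "dy": 36, "dz": 5}]' --jaw 0

```text
invalid input
```

Call:
apply_moves --increments '[{"dx": 10, "dy": 33, "dz": 0, "spin": -0.06}, {"dx": 14, "dy": 33, "dz": 0, "spin": -0.06}, {"dx": 14, "dy": 33, "dz": 0, "spin": -0.06}, {"dx": 14, "dy": 33, "dz": 0, "spin": -0.06}, {"dx": 14, "dy": 33, "dz": 0, "spin": -0.06}, {"dx": 14, "dy": 33, "dz": 0, "spin": -0.06}, {"dx": 14, "dy": 33, "dz": 0, "spin": -0.06}, {"dx": 14, "dy": 33, "dz": 0, "spin": -0.06}, {"dx": 14, "dy": 33, "dz": 0, "spin": -0.06}, {"dx": 14, "dy": 33, "dz": 0, "spin": -0.06}]' --jaw 0 --grip_force 60

```text
t: 2.33
tool_pos: [0.3391, -0.1796, 0.2315]
ee_rot: [0.994, -0.113, 0.0, 0.0]
wrist_force: [1.5, -1.1, 0.2]
finger_gap: 1.005
grip_force: 0.0
```

Run:
```python
from h import *
b=ray('top',(308.0,229.1),.092);print('bore',b)
pt=ray('top',(342.7,236.93),.066);print('tab top-ish',pt)
# station base-plate / block corners by eye in c1: (435,101),(412,192),(718,270),(738,175) /4+190
for u,z in [((435,101),.092),((412,192),.092),((505,208),.092),((525,122),.092),((718,270),.012),((738,175),.012)]: print(ray('top',(u[0]/4+190-.4,u[1]/4+190-.4),z))
print(robot.get_obs()['tool_pos'],Rot.from_quat(robot.get_obs()['ee_rot']).as_matrix()[:2,1])
```

```text
bore [ 0.5042 -0.0085  0.092 ]
tab top-ish [ 0.4785 -0.123   0.066 ]
[0.5509 0.0231 0.092 ]
[0.4767 0.0418 0.092 ]
[ 0.4635 -0.034   0.092 ]
[ 0.5335 -0.0506  0.092 ]
[ 0.4096 -0.216   0.012 ]
[ 0.4908 -0.2344  0.012 ]
[ 0.33908755 -0.17959976  0.23153591] [-0.22369029 -0.97466022]
```

Call:
apply_moves --increments '[{"dx": 14.4, "dy": 33, "dz": 0, "spin": 0}, {"dx": 14.4, "dy": 33, "dz": 0, "spin": 0}, {"dx": 14.4, "dy": 33, "dz": 0, "spin": 0}, {"dx": 14.4, "dy": 33, "dz": 0, "spin": 0}, {"dx": 14.4, "dy": 33, "dz": 0, "spin": 0}, {"dx": 14.4, "dy": 33, "dz": 0, "spin": 0}, {"dx": 14.4, "dy": 33, "dz": 0, "spin": 0}, {"dx": 14.4, "dy": 33, "dz": 0, "spin": 0}, {"dx": 14.4, "dy": 33, "dz": 0, "spin": 0}, {"dx": 14.4, "dy": 33.5, "dz": 0, "spin": -0.01}]'

```text
t: 3.17
tool_pos: [0.4689, 0.0538, 0.2313]
ee_rot: [0.998, -0.056, 0.002, -0.038]
wrist_force: [0.2, -0.3, 1.1]
finger_gap: 0.995
grip_force: 0.0
```

Call:
apply_moves --increments '[{"dx": 0, "dy": 0, "dz": -8, "spin": 0}, {"dx": 0, "dy": 0, "dz": -12, "spin": 0}, {"dx": 0, "dy": 0, "dz": -12, "spin": 0}, {"dx": 0, "dy": 0, "dz": -12, "spin": 0}, {"dx": 0, "dy": 0, "dz": -12, "spin": 0}, {"dx": 0, "dy": 0, "dz": -12, "spin": 0}, {"dx": 0, "dy": 0, "dz": -12, "spin": 0}, {"dx": 0, "dy": 0, "dz": -12, "spin": 0}, {"dx": 0, "dy": 0, "dz": -9, "spin": 0}, {"dx": 0, "dy": 0, "dz": -6, "spin": 0}]'

```text
t: 4.0
tool_pos: [0.4674, 0.0527, 0.123]
ee_rot: [0.998, -0.057, 0.001, -0.038]
wrist_force: [-1.0, 0.3, 0.1]
finger_gap: 1.001
grip_force: 0.0
```

Run:
```python
from h import *
save('scene','g1',(220,150,400,300),4.4)
```

```text
(no output)
```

View pics/g1.png

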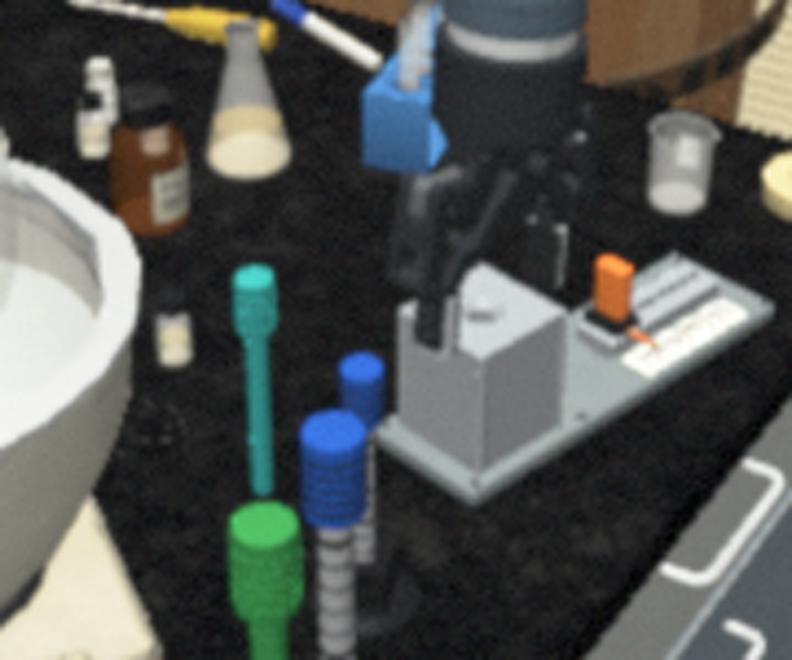

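The hand is about 0.1 m short of the rod and slightly tilted, above the block and clear of it. The fingers are at crop (430,330) and (555,260). I check whether a joint limit caused this.

Run:
```python
from rig import robot
o=robot.get_obs()
for k in ['t','joints','joint_velocities','tool_pos','ee_rot','wrist_force']: print(k,o[k].round(3) if k!='t' else o[k])
```

```text
t 4.05
joints [-0.115  0.181 -0.373  1.02   0.076  3.141]
joint_velocities [ 0.006 -0.011  0.029  0.043 -0.002 -0.   ]
tool_pos [0.467 0.053 0.122]
ee_rot [ 0.998 -0.057  0.001 -0.038]
wrist_force [0.621 0.398 0.201]
```

Joint 6 hit its limit of 3.14. I raise the hand and spin back (+0.6) before approaching the rod, then check that the tool is vertical.

Call:
apply_moves --increments '[{"dx": 0, "dy": 0, "dz": 10, "spin": 0.1}, {"dx": 0, "dy": 0, "dz": 12, "spin": 0.1}, {"dx": 0, "dy": 0, "dz": 12, "spin": 0.1}, {"dx": 0, "dy": 0, "dz": 12, "spin": 0.1}, {"dx": 0, "dy": 0, "dz": 12, "spin": 0.1}, {"dx": 0, "dy": 0, "dz": 12, "spin": 0.1}, {"dx": 0, "dy": 0, "dz": 10, "spin": 0}, {"dx": 0, "dy": 0, "dz": 0, "spin": 0}, {"dx": 0, "dy": 0, "dz": 0, "spin": 0}, {"dx": 0, "dy": 0, "dz": 0, "spin": 0}]' --jaw 0.4

```text
t: 4.88
tool_pos: [0.4676, 0.0532, 0.2038]
ee_rot: [0.97, 0.24, -0.01, -0.037]
wrist_force: [0.3, -0.4, 0.1]
finger_gap: 0.602
grip_force: 0.0
```

Run:
```python
from rig import robot
o=robot.get_obs()
for k in ['t','joints','tool_pos','ee_rot','wrist_force']: print(k,o[k].round(4) if k!='t' else o[k])
```

```text
t 4.8833
joints [-0.1051  0.1569 -0.1843  1.2729  0.0623  2.5501]
tool_pos [0.4676 0.0532 0.2038]
ee_rot [ 0.97    0.24   -0.0097 -0.0367]
wrist_force [ 0.2592 -0.3922  0.1121]
```

The row that hit the limit left the command tilted 4.4° about tool x. I mirror it: spin joint 6 to its other limit, where a blocked spin of the opposite sign should undo the tilt.

Call:
apply_moves --increments '[{"dx": 0, "dy": 0, "dz": 3, "spin": 0.124}, {"dx": 0, "dy": 0, "dz": 3, "spin": 0.124}, {"dx": 0, "dy": 0, "dz": 3, "spin": 0.124}, {"dx": 0, "dy": 0, "dz": 3, "spin": 0.124}, {"dx": 0, "dy": 0, "dz": 3, "spin": 0.124}, {"dx": 0, "dy": 0, "dz": 3, "spin": 0.124}, {"dx": 0, "dy": 0, "dz": 3, "spin": 0.124}, {"dx": 0, "dy": 0, "dz": 3, "spin": 0.124}, {"dx": 0, "dy": 0, "dz": 3, "spin": 0.124}, {"dx": 0, "dy": 0, "dz": 3, "spin": 0.124}]'

```text
t: 5.72
tool_pos: [0.4675, 0.0532, 0.2336]
ee_rot: [0.647, 0.761, -0.03, -0.025]
wrist_force: [0.7, -0.2, -0.5]
finger_gap: 0.6
grip_force: 0.0
```

Call:
apply_moves --increments '[{"dx": 0, "dy": 0, "dz": 0, "spin": 0.124}, {"dx": 0, "dy": 0, "dz": 0, "spin": 0.124}, {"dx": 0, "dy": 0, "dz": 0, "spin": 0.124}, {"dx": 0, "dy": 0, "dz": 0, "spin": 0.124}, {"dx": 0, "dy": 0, "dz": 0, "spin": 0.124}, {"dx": 0, "dy": 0, "dz": 0, "spin": 0.124}, {"dx": 0, "dy": 0, "dz": 0, "spin": 0.124}, {"dx": 0, "dy": 0, "dz": 0, "spin": 0.124}, {"dx": 0, "dy": 0, "dz": 0, "spin": 0.124}, {"dx": 0, "dy": 0, "dz": 0, "spin": 0.124}]'

```text
t: 6.55
tool_pos: [0.4675, 0.0532, 0.2335]
ee_rot: [0.085, 0.996, -0.038, -0.003]
wrist_force: [-0.0, -0.2, 0.4]
finger_gap: 0.598
grip_force: 0.0
```

Call:
apply_moves --increments '[{"dx": 0, "dy": 0, "dz": 0, "spin": 0.124}, {"dx": 0, "dy": 0, "dz": 0, "spin": 0.124}, {"dx": 0, "dy": 0, "dz": 0, "spin": 0.124}, {"dx": 0, "dy": 0, "dz": 0, "spin": 0.124}, {"dx": 0, "dy": 0, "dz": 0, "spin": 0.124}, {"dx": 0, "dy": 0, "dz": 0, "spin": 0.124}, {"dx": 0, "dy": 0, "dz": 0, "spin": 0.124}, {"dx": 0, "dy": 0, "dz": 0, "spin": 0.124}, {"dx": 0, "dy": 0, "dz": 0, "spin": 0.124}, {"dx": 0, "dy": 0, "dz": 0, "spin": 0.124}]'

```text
t: 7.38
tool_pos: [0.4674, 0.0533, 0.2335]
ee_rot: [-0.51, 0.86, -0.032, 0.019]
wrist_force: [-0.2, 0.2, -0.2]
finger_gap: 0.598
grip_force: 0.0
```

Call:
apply_moves --increments '[{"dx": 0, "dy": 0, "dz": 0, "spin": 0.124}, {"dx": 0, "dy": 0, "dz": 0, "spin": 0.124}, {"dx": 0, "dy": 0, "dz": 0, "spin": 0.124}, {"dx": 0, "dy": 0, "dz": 0, "spin": 0.124}, {"dx": 0, "dy": 0, "dz": 0, "spin": 0.124}, {"dx": 0, "dy": 0, "dz": 0, "spin": 0.124}, {"dx": 0, "dy": 0, "dz": 0, "spin": 0.124}, {"dx": 0, "dy": 0, "dz": 0, "spin": 0.124}, {"dx": 0, "dy": 0, "dz": 0, "spin": 0.124}, {"dx": 0, "dy": 0, "dz": 0, "spin": 0.124}]'

```text
t: 8.22
tool_pos: [0.4674, 0.0532, 0.2335]
ee_rot: [0.914, -0.404, 0.014, -0.035]
wrist_force: [-0.8, -0.3, 0.1]
finger_gap: 0.605
grip_force: 0.0
```

```bash
cat > st.py <<'E'
from rig import robot
import numpy as np
from scipy.spatial.transform import Rotation as Rot
o=robot.get_obs();R=Rot.from_quat(o['ee_rot']).as_matrix()
print('t',round(o['t'],2),'j',o['joints'].round(3),'p',o['tool_pos'].round(4),'F',o['wrist_force'].round(1),'gap',round(o['finger_gap'],3),'gf',round(o['grip_force'],1))
print('zaxis',R[:,2].round(4),'up in tool',R[2,:].round(4),'close axis',R[:2,1].round(3))
E
python3 st.py
```

```text
t 8.22 j [-0.102  0.084 -0.194  1.244  0.057 -2.411] p [0.4674 0.0532 0.2335] F [-0.8 -0.3  0.1] gap 0.605 gf 0.0
zaxis [ 0.0541  0.0519 -0.9972] up in tool [-0.0019 -0.0749 -0.9972] close axis [-0.737 -0.672]
```

Call:
apply_moves --increments '[{"dx": 0, "dy": 0, "dz": 0, "spin": 0.12}, {"dx": 0, "dy": 0, "dz": 0, "spin": 0.12}, {"dx": 0, "dy": 0, "dz": 0, "spin": 0.12}, {"dx": 0, "dy": 0, "dz": 0, "spin": 0.12}, {"dx": 0, "dy": 0, "dz": 0, "spin": 0.12}, {"dx": 0, "dy": 0, "dz": 0, "spin": 0.12}, {"dx": 0, "dy": 0, "dz": 0, "spin": 0.04}, {"dx": 0, "dy": 0, "dz": 0, "spin": 0.02}, {"dx": 0, "dy": 0, "dz": 0, "spin": 0.02}, {"dx": 0, "dy": 0, "dz": 0, "spin": 0}]'

```text
t: 9.05
tool_pos: [0.4691, 0.0738, 0.234]
ee_rot: [0.999, -0.03, 0.0, -0.03]
wrist_force: [0.3, 0.0, 0.8]
finger_gap: 0.597
grip_force: 0.0
```

```bash
python3 st.py
```

```text
t 9.05 j [-0.059  0.125 -0.145  1.303  0.06  -3.14 ] p [0.4691 0.0738 0.234 ] F [0.3 0.  0.8] gap 0.597 gf 0.0
zaxis [ 0.0022  0.0601 -0.9982] up in tool [-0.0015 -0.0601 -0.9982] close axis [-0.06  -0.996]
```

Call:
apply_moves --increments '[{"dx": 0, "dy": -8, "dz": 0, "spin": 0.03}, {"dx": 0, "dy": -8, "dz": 0, "spin": 0.03}, {"dx": 0, "dy": -8, "dz": 0, "spin": 0.03}, {"dx": 0, "dy": -8, "dz": 0, "spin": 0.03}, {"dx": 0, "dy": -8, "dz": 0, "spin": 0.03}, {"dx": 0, "dy": 0, "dz": 0, "spin": 0}, {"dx": 0, "dy": 0, "dz": 0, "spin": 0}, {"dx": 0, "dy": 0, "dz": 0, "spin": 0}, {"dx": 0, "dy": 0, "dz": 0, "spin": 0}, {"dx": 0, "dy": 0, "dz": 0, "spin": 0}]'

```text
t: 9.88
tool_pos: [0.4705, 0.0924, 0.2343]
ee_rot: [1.0, 0.005, -0.001, -0.007]
wrist_force: [0.0, -0.3, -0.2]
finger_gap: 0.599
grip_force: 0.0
```

```bash
python3 st.py
```

```text
t 9.88 j [ 0.01   0.137 -0.128  1.307  0.014 -3.141] p [0.4705 0.0924 0.2343] F [ 0.  -0.3 -0.2] gap 0.599 gf 0.0
zaxis [-0.0013  0.0138 -0.9999] up in tool [-0.0012 -0.0138 -0.9999] close axis [ 0.009 -1.   ]
```

Call:
apply_moves --increments '[{"dx": 0, "dy": -8, "dz": 0, "spin": 0.03}, {"dx": 0, "dy": -4, "dz": 0, "spin": 0.015}, {"dx": 0, "dy": 0, "dz": 0, "spin": -0.12}, {"dx": 1.5, "dy": 7, "dz": 0, "spin": -0.12}, {"dx": 1.5, "dy": 7, "dz": 0, "spin": -0.12}, {"dx": 1.5, "dy": 7, "dz": 0, "spin": -0.12}, {"dx": 1.5, "dy": 7, "dz": 0, "spin": -0.12}, {"dx": 1.5, "dy": 7, "dz": 0, "spin": -0.12}, {"dx": 1.5, "dy": 7, "dz": 0, "spin": -0.12}, {"dx": 1.5, "dy": 7, "dz": 0, "spin": -0.12}]'

```text
t: 10.72
tool_pos: [0.4805, 0.1481, 0.2343]
ee_rot: [0.893, -0.45, -0.001, -0.0]
wrist_force: [0.5, 0.5, -0.4]
finger_gap: 0.602
grip_force: 0.0
```

```bash
python3 st.py
```

```text
t 10.72 j [ 1.310e-01  1.780e-01 -7.800e-02  1.316e+00  1.000e-03 -2.076e+00] p [0.4805 0.1481 0.2343] F [ 0.5  0.5 -0.4] gap 0.602 gf 0.0
zaxis [-9.e-04  7.e-04 -1.e+00] up in tool [-1.1e-03  3.0e-04 -1.0e+00] close axis [-0.804 -0.594]
```

Call:
apply_moves --increments '[{"dx": 1.5, "dy": 2, "dz": -6, "spin": 0}, {"dx": 0.7, "dy": 0.7, "dz": -12, "spin": 0}, {"dx": 0, "dy": 0, "dz": -12, "spin": 0}, {"dx": 0, "dy": 0, "dz": -12, "spin": 0}, {"dx": 0, "dy": 0, "dz": -12, "spin": 0}, {"dx": 0, "dy": 0, "dz": -8, "spin": 0}, {"dx": 0, "dy": 0, "dz": -6, "spin": 0}, {"dx": 0, "dy": 0, "dz": 0, "spin": 0}, {"dx": 0, "dy": 0, "dz": 0, "spin": 0}, {"dx": 0, "dy": 0, "dz": 0, "spin": 0}]'

```text
t: 11.55
tool_pos: [0.483, 0.1502, 0.1668]
ee_rot: [0.894, -0.448, -0.0, -0.0]
wrist_force: [0.4, -0.5, 0.6]
finger_gap: 0.604
grip_force: 0.0
```

```bash
python3 - <<'E'
from h import *
save('scene','g2',(250,170,370,270),6.5)
E
python3 st.py
```

```text
t 11.6 j [ 1.350e-01  2.120e-01 -2.080e-01  1.150e+00  1.000e-03 -2.078e+00] p [0.4831 0.1502 0.1669] F [0.9 0.2 0.3] gap 0.601 gf 0.0
zaxis [ 1.0e-04  1.1e-03 -1.0e+00] up in tool [-8.e-04 -7.e-04 -1.e+00] close axis [-0.801 -0.599]
```

View pics/g2.png

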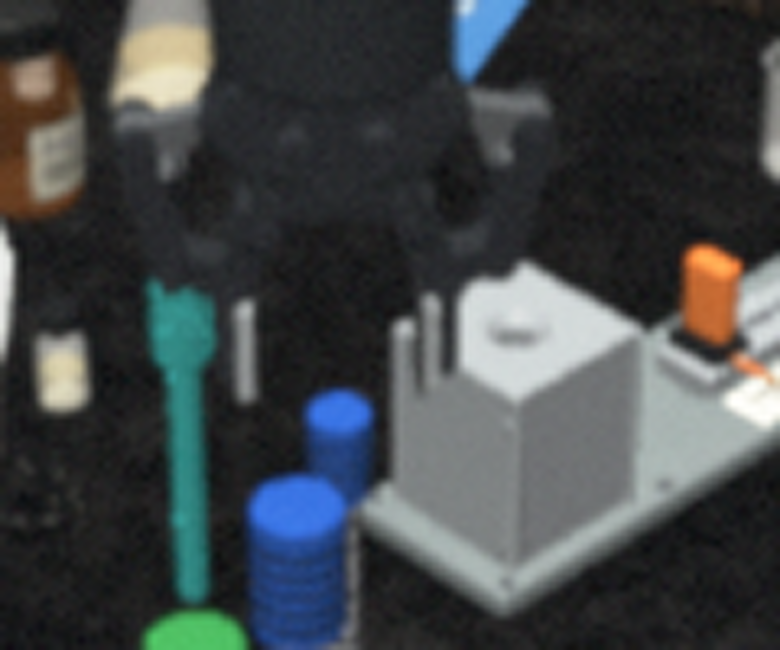

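The fingers are at crop x 245 and 430, centred over the small blue head at (340,445), so I descend and grasp.

Call:
apply_moves --increments '[{"dx": 0, "dy": 0.5, "dz": -10, "spin": 0}, {"dx": 0, "dy": 0, "dz": -10, "spin": 0}, {"dx": 0, "dy": 0, "dz": -10, "spin": 0}, {"dx": 0, "dy": 0, "dz": -10, "spin": 0}, {"dx": 0, "dy": 0, "dz": -5, "spin": 0}, {"dx": 0, "dy": 0, "dz": 0, "spin": 0}, {"dx": 0, "dy": 0, "dz": 0, "spin": 0}, {"dx": 0, "dy": 0, "dz": 0, "spin": 0}, {"dx": 0, "dy": 0, "dz": 0, "spin": 0}, {"dx": 0, "dy": 0, "dz": 0, "spin": 0}]'

```text
t: 12.43
tool_pos: [0.483, 0.1508, 0.1217]
ee_rot: [0.894, -0.448, -0.0, -0.0]
wrist_force: [-0.6, 0.2, -0.2]
finger_gap: 0.601
grip_force: 0.0
```

Call:
apply_moves --increments '[{"dx": 0, "dy": 0, "dz": 0, "spin": 0}, {"dx": 0, "dy": 0, "dz": 0, "spin": 0}, {"dx": 0, "dy": 0, "dz": 0, "spin": 0}, {"dx": 0, "dy": 0, "dz": 0, "spin": 0}, {"dx": 0, "dy": 0, "dz": 0, "spin": 0}, {"dx": 0, "dy": 0, "dz": 0, "spin": 0}, {"dx": 0, "dy": 0, "dz": 0, "spin": 0}, {"dx": 0, "dy": 0, "dz": 0, "spin": 0}, {"dx": 0, "dy": 0, "dz": 0, "spin": 0}, {"dx": 0, "dy": 0, "dz": 0, "spin": 0}]' --jaw 1 --grip_force 60

```text
t: 13.27
tool_pos: [0.4827, 0.1506, 0.1216]
ee_rot: [0.894, -0.448, -0.0, -0.0]
wrist_force: [-0.5, -1.2, 5.4]
finger_gap: 0.238
grip_force: 58.4
```

```bash
python3 st.py
```

```text
t 13.27 j [ 1.360e-01  2.430e-01 -2.890e-01  1.039e+00  1.000e-03 -2.076e+00] p [0.4827 0.1506 0.1216] F [-0.5 -1.2  5.4] gap 0.238 gf 58.4
zaxis [-6.e-04  8.e-04 -1.e+00] up in tool [-0.001 -0.    -1.   ] close axis [-0.801 -0.598]
```

Call:
apply_moves --increments '[{"dx": 0, "dy": 0, "dz": 6, "spin": 0}, {"dx": 0, "dy": 0, "dz": 10, "spin": 0}, {"dx": 0, "dy": 0, "dz": 12, "spin": 0}, {"dx": 0, "dy": 0, "dz": 12, "spin": -0.12}, {"dx": 0, "dy": 0, "dz": 12, "spin": -0.12}, {"dx": 0, "dy": 0, "dz": 12, "spin": -0.12}, {"dx": 0, "dy": 0, "dz": 12, "spin": -0.12}, {"dx": 0, "dy": 0, "dz": 12, "spin": -0.12}, {"dx": 0, "dy": 0, "dz": 8, "spin": -0.12}, {"dx": 0, "dy": 0, "dz": 4, "spin": -0.12}]'

```text
t: 14.1
tool_pos: [0.4831, 0.1508, 0.2232]
ee_rot: [-0.631, 0.776, 0.0, 0.001]
wrist_force: [-0.2, -0.2, -1.4]
finger_gap: 0.244
grip_force: 58.6
```

Call:
apply_moves --increments '[{"dx": 2, "dy": -12, "dz": 0, "spin": -0.12}, {"dx": 2, "dy": -17, "dz": 0, "spin": -0.12}, {"dx": 2, "dy": -17, "dz": 0, "spin": -0.12}, {"dx": 2, "dy": -17, "dz": 0, "spin": -0.12}, {"dx": 2, "dy": -17, "dz": 0, "spin": -0.12}, {"dx": 2, "dy": -17, "dz": 0, "spin": -0.12}, {"dx": 2, "dy": -17, "dz": 0, "spin": -0.12}, {"dx": 2, "dy": -17, "dz": 0, "spin": -0.12}, {"dx": 2, "dy": -16, "dz": 0, "spin": -0.12}, {"dx": 3.5, "dy": -12, "dz": 0, "spin": -0.12}]'

```text
t: 14.93
tool_pos: [0.5042, -0.0094, 0.222]
ee_rot: [-0.083, 0.997, 0.0, 0.001]
wrist_force: [-0.4, 0.4, -1.4]
finger_gap: 0.239
grip_force: 58.6
```

Call:
apply_moves --increments '[{"dx": 0, "dy": 0, "dz": 0, "spin": -0.12}, {"dx": 0, "dy": 0, "dz": 0, "spin": -0.12}, {"dx": 0, "dy": 0, "dz": 0, "spin": -0.12}, {"dx": 0, "dy": 0, "dz": 0, "spin": -0.05}, {"dx": 0, "dy": 0, "dz": 0, "spin": 0}, {"dx": 0, "dy": 0, "dz": 0, "spin": 0}, {"dx": 0, "dy": 0, "dz": 0, "spin": 0}, {"dx": 0, "dy": 0, "dz": 0, "spin": 0}, {"dx": 0, "dy": 0, "dz": 0, "spin": 0}, {"dx": 0, "dy": 0, "dz": 0, "spin": 0}]'

```text
t: 15.77
tool_pos: [0.5042, -0.0082, 0.2213]
ee_rot: [0.118, 0.993, 0.0, 0.001]
wrist_force: [-0.6, -0.6, -0.7]
finger_gap: 0.242
grip_force: 58.7
```

```bash
python3 st.py
python3 - <<'E'
from h import *
save('scene','g3',(280,150,400,250),6.5)
o=robot.get_obs();p=o['tool_pos'];R=Rot.from_quat(o['ee_rot']).as_matrix();t=p+R[:,2]*.1076
print('tip by grip',t, 'px',proj('scene',t),'crop',(proj('scene',t)-[280,150])*6.5,'bore crop',(proj('scene',[.5042,-.0085,.092])-[280,150])*6.5)
for n in ['rod_tip','bore_mouth']:
  for d in robot.spot_point(n,'scene')[:4]: print(n,round(d['confidence'],2),np.round(d['xyz'],4))
E
```

```text
t 15.77 j [-0.183  0.183 -0.104  1.282  0.     0.054] p [ 0.5042 -0.0082  0.2213] F [-0.6 -0.6 -0.7] gap 0.242 gf 58.7
zaxis [ 1.3e-03 -1.0e-04 -1.0e+00] up in tool [-1.3e-03  2.0e-04 -1.0e+00] close axis [0.235 0.972]
tip by grip [ 0.50437597 -0.00830133  0.11371242] px [329.93109449 212.89062468] crop [324.55211418 408.78906042] bore crop [323.84806873 456.42168846]
rod_tip 0.89 [0.5853 0.0976 0.0009]
rod_tip 0.88 [ 4.307e-01  3.030e-01 -4.000e-04]
rod_tip 0.62 [ 0.4382  0.2321 -0.0019]
rod_tip 0.56 [ 0.5009 -0.0071  0.1139]
bore_mouth 0.73 [ 0.5069 -0.0118  0.0899]
bore_mouth 0.25 [ 0.4993 -0.0115  0.2397]
```

View pics/g3.png

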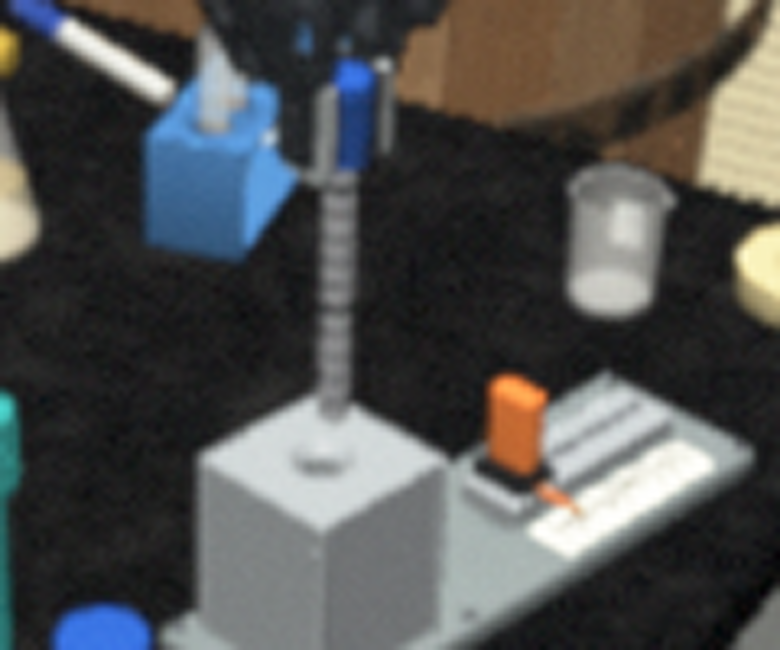

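The tip is at crop (333,418) and the bore mouth at (323,455), so the rod is about 1.4 px right of its expected place. I measure the rod's axis properly.

Run:
```python
from h import *
im=robot.read_camera('scene').astype(int)
b=(im[...,2]-im[...,0]>50)&(im[...,2]-im[...,1]>20); b[:, :325]=0;b[:,345:]=0;b[:155]=0;b[180:]=0
ys,xs=np.nonzero(b)
for y in sorted(set(ys)): print(y,xs[ys==y].min(),xs[ys==y].max(),end='; ')
print()
p=np.array([.5044,-.0083,.1137])
for h in [0,10,20,30,50,70,90,110,127,144]:
    q=proj('scene',p+[0,0,h/1000]); y=int(round(q[1])); print(h,q.round(1),im[y,int(q[0])-5:int(q[0])+9].mean(1).astype(int))
e=1e-3
print('dpx/mm x',proj('scene',p+[e,0,0])-proj('scene',p),'y',proj('scene',p+[0,e,0])-proj('scene',p))
```

```text
155 326 327; 156 326 327; 157 326 327; 159 332 335; 160 331 336; 161 331 337; 162 331 337; 163 331 337; 164 332 336; 165 332 336; 166 332 336; 167 332 336; 168 333 336; 169 333 336; 170 332 336; 171 332 336; 172 332 335; 173 332 335; 174 332 335; 175 332 335; 176 325 325; 177 325 325; 
0 [329.9 212.9] [186 209 211 212 198 156 145 141 137 163 193 163 116  71]
10 [330.  209.5] [ 40  35  42  70 114 135 128 120  97  46  31  36  28  29]
20 [330.1 206. ] [ 33  30  33  61 104 134 135 127 102  49  31  29  28  31]
30 [330.2 202.5] [ 35  35  36  60 103 135 140 131 107  51  32  24  28  28]
50 [330.4 195.4] [ 30  31  26  52  92 132 139 132 113  70  45  33  34  25]
70 [330.6 188.2] [ 27  33  35  43  86 130 139 136 116  90  42  33  35  34]
90 [330.8 180.9] [ 25  19  23  33  77 122 138 135 124  96  46  27  31  28]
110 [331.1 173.4] [ 39  47  90 131 119  94  71  69  69  62  50  42  58  73]
127 [331.2 166.9] [ 40  43  73 118 128 108  73  69  70  66  59  48  75 103]
144 [331.4 160.3] [ 35  38  42  37  43  64 102 125 122 114 101  91 129 153]
dpx/mm x [-0.35267569 -0.1218867 ] y [-0.20775507  0.19056063]
```

Call:
apply_moves --increments '[{"dx": 1.5, "dy": 0, "dz": 0, "spin": 0}, {"dx": 1.5, "dy": 0, "dz": -2, "spin": 0}, {"dx": 0, "dy": 0, "dz": -3, "spin": 0}, {"dx": 0, "dy": 0, "dz": -3, "spin": 0}, {"dx": 0, "dy": 0, "dz": -3, "spin": 0}, {"dx": 0, "dy": 0, "dz": -3, "spin": 0}, {"dx": 0, "dy": 0, "dz": -3, "spin": 0}, {"dx": 0, "dy": 0, "dz": -2, "spin": 0}, {"dx": 0, "dy": 0, "dz": 0, "spin": 0}, {"dx": 0, "dy": 0, "dz": 0, "spin": 0}]'

```text
t: 16.8
tool_pos: [0.5072, -0.0083, 0.2022]
ee_rot: [0.119, 0.993, 0.0, 0.001]
wrist_force: [0.0, 0.7, -1.4]
finger_gap: 0.245
grip_force: 58.7
```

```bash
python3 st.py
python3 - <<'E'
from h import *
save('scene','g4',(290,170,370,230),9.5)
E
```

```text
t 16.8 j [-0.182  0.196 -0.137  1.237  0.     0.056] p [ 0.5072 -0.0083  0.2022] F [ 0.   0.7 -1.4] gap 0.245 gf 58.7
zaxis [ 1.1e-03 -1.0e-04 -1.0e+00] up in tool [-1.1e-03  1.0e-04 -1.0e+00] close axis [0.235 0.972]
```

View pics/g4.png

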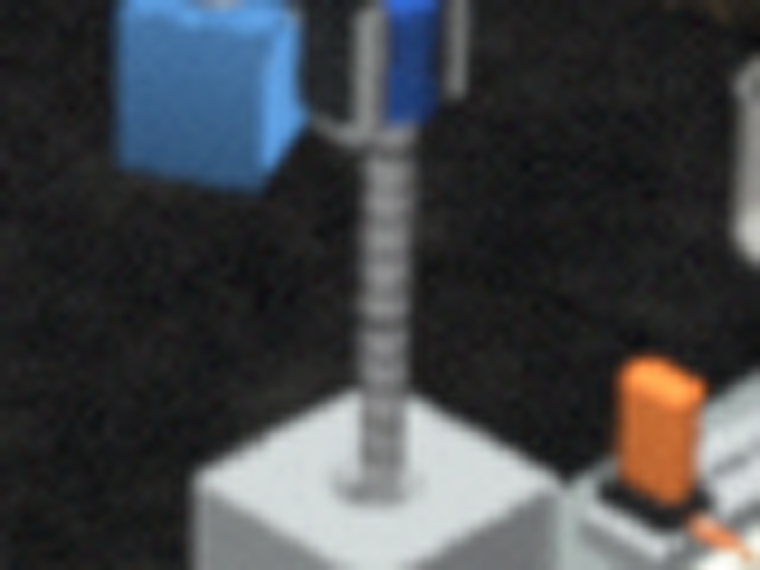

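The rod (382) is now centred over the mouth (333–425, centre 379). I lower into the countersink and watch the force.

Call:
apply_moves --increments '[{"dx": 0, "dy": 0, "dz": -1, "spin": 0}, {"dx": 0, "dy": 0, "dz": -1, "spin": 0}, {"dx": 0, "dy": 0, "dz": -1, "spin": 0}, {"dx": 0, "dy": 0, "dz": -1, "spin": 0}, {"dx": 0, "dy": 0, "dz": -1, "spin": 0}, {"dx": 0, "dy": 0, "dz": -1, "spin": 0}, {"dx": 0, "dy": 0, "dz": -1, "spin": 0}, {"dx": 0, "dy": 0, "dz": 0, "spin": 0}, {"dx": 0, "dy": 0, "dz": 0, "spin": 0}, {"dx": 0, "dy": 0, "dz": 0, "spin": 0}]'

```text
t: 17.68
tool_pos: [0.5072, -0.0083, 0.1953]
ee_rot: [0.119, 0.993, 0.0, 0.001]
wrist_force: [0.9, -0.3, -0.6]
finger_gap: 0.239
grip_force: 58.7
```

Call:
apply_moves --increments '[{"dx": 0, "dy": 0, "dz": -1, "spin": 0}, {"dx": 0, "dy": 0, "dz": -1, "spin": 0}, {"dx": 0, "dy": 0, "dz": -1, "spin": 0}, {"dx": 0, "dy": 0, "dz": -1, "spin": 0}, {"dx": 0, "dy": 0, "dz": -1, "spin": 0}, {"dx": 0, "dy": 0, "dz": -1, "spin": 0}, {"dx": 0, "dy": 0, "dz": 0, "spin": 0}, {"dx": 0, "dy": 0, "dz": 0, "spin": 0}, {"dx": 0, "dy": 0, "dz": 0, "spin": 0}, {"dx": 0, "dy": 0, "dz": 0, "spin": 0}]'

```text
t: 18.52
tool_pos: [0.5072, -0.0084, 0.1892]
ee_rot: [0.119, 0.993, -0.0, 0.001]
wrist_force: [0.6, -1.2, -1.8]
finger_gap: 0.245
grip_force: 58.6
```

Call:
apply_moves --increments '[{"dx": 0, "dy": 0, "dz": -0.9, "spin": 0}, {"dx": 0, "dy": 0, "dz": -0.9, "spin": 0}, {"dx": 0, "dy": 0, "dz": -0.9, "spin": 0}, {"dx": 0, "dy": 0, "dz": -0.9, "spin": 0}, {"dx": 0, "dy": 0, "dz": -0.9, "spin": 0}, {"dx": 0, "dy": 0, "dz": -0.9, "spin": 0}, {"dx": 0, "dy": 0, "dz": -0.9, "spin": 0}, {"dx": 0, "dy": 0, "dz": -0.9, "spin": 0}, {"dx": 0, "dy": 0, "dz": -0.9, "spin": 0}, {"dx": 0, "dy": 0, "dz": -0.9, "spin": 0}]'

```text
t: 19.35
tool_pos: [0.5073, -0.0083, 0.1802]
ee_rot: [0.119, 0.993, -0.0, 0.001]
wrist_force: [0.8, -0.7, 0.8]
finger_gap: 0.242
grip_force: 58.8
```

Call:
apply_moves --increments '[{"dx": 0, "dy": 0, "dz": -0.8, "spin": 0}, {"dx": 0, "dy": 0, "dz": -0.8, "spin": 0}, {"dx": 0, "dy": 0, "dz": -0.8, "spin": 0}, {"dx": 0, "dy": 0, "dz": -0.8, "spin": 0}, {"dx": 0, "dy": 0, "dz": -0.8, "spin": 0}, {"dx": 0, "dy": 0, "dz": -0.8, "spin": 0}, {"dx": 0, "dy": 0, "dz": -0.8, "spin": 0}, {"dx": 0, "dy": 0, "dz": -0.8, "spin": 0}, {"dx": 0, "dy": 0, "dz": -0.8, "spin": 0}, {"dx": 0, "dy": 0, "dz": -0.8, "spin": 0}]'

```text
t: 20.18
tool_pos: [0.5075, -0.0084, 0.1728]
ee_rot: [0.119, 0.993, -0.0, 0.001]
wrist_force: [1.3, -2.3, 6.6]
finger_gap: 0.239
grip_force: 59.4
```

Call:
apply_moves --increments '[{"dx": 0, "dy": 0, "dz": -0.8, "spin": 0}, {"dx": 0, "dy": 0, "dz": -0.8, "spin": 0}, {"dx": 0, "dy": 0, "dz": -0.8, "spin": 0}, {"dx": 0, "dy": 0, "dz": -0.8, "spin": 0}, {"dx": 0, "dy": 0, "dz": -0.8, "spin": 0}, {"dx": 0, "dy": 0, "dz": -0.8, "spin": 0}, {"dx": 0, "dy": 0, "dz": -0.8, "spin": 0}, {"dx": 0, "dy": 0, "dz": -0.8, "spin": 0}, {"dx": 0, "dy": 0, "dz": -0.8, "spin": 0}, {"dx": 0, "dy": 0, "dz": -0.8, "spin": 0}]'

```text
t: 21.02
tool_pos: [0.5075, -0.0084, 0.1649]
ee_rot: [0.119, 0.993, -0.0, 0.001]
wrist_force: [0.4, -2.3, 7.2]
finger_gap: 0.242
grip_force: 59.4
```

Call:
apply_moves --increments '[{"dx": 0, "dy": 0, "dz": -0.6, "spin": 0}, {"dx": 0, "dy": 0, "dz": -0.6, "spin": 0}, {"dx": 0, "dy": 0, "dz": -0.6, "spin": 0}, {"dx": 0, "dy": 0, "dz": -0.6, "spin": 0}, {"dx": 0, "dy": 0, "dz": -0.6, "spin": 0}, {"dx": 0, "dy": 0, "dz": -0.6, "spin": 0}, {"dx": 0, "dy": 0, "dz": -0.6, "spin": 0}, {"dx": 0, "dy": 0, "dz": -0.6, "spin": 0}, {"dx": 0, "dy": 0, "dz": -0.6, "spin": 0}, {"dx": 0, "dy": 0, "dz": -0.6, "spin": 0}]'

```text
t: 21.85
tool_pos: [0.5076, -0.0084, 0.1589]
ee_rot: [0.119, 0.993, -0.0, 0.001]
wrist_force: [0.4, -0.7, 6.8]
finger_gap: 0.242
grip_force: 59.4
```

The disc drags at about 7 N, and the tip is about 40.7 mm down. I continue in small steps so that meeting the hard bottom stays under 25 N.

Call:
apply_moves --increments '[{"dx": 0, "dy": 0, "dz": -0.3, "spin": 0}, {"dx": 0, "dy": 0, "dz": -0.3, "spin": 0}, {"dx": 0, "dy": 0, "dz": -0.3, "spin": 0}, {"dx": 0, "dy": 0, "dz": -0.3, "spin": 0}, {"dx": 0, "dy": 0, "dz": -0.3, "spin": 0}, {"dx": 0, "dy": 0, "dz": 0, "spin": 0}, {"dx": 0, "dy": 0, "dz": 0, "spin": 0}, {"dx": 0, "dy": 0, "dz": 0, "spin": 0}, {"dx": 0, "dy": 0, "dz": 0, "spin": 0}, {"dx": 0, "dy": 0, "dz": 0, "spin": 0}]'

```text
t: 22.68
tool_pos: [0.5076, -0.0084, 0.1574]
ee_rot: [0.119, 0.993, -0.0, 0.001]
wrist_force: [1.1, -1.8, 5.4]
finger_gap: 0.246
grip_force: 59.4
```

Call:
apply_moves --increments '[{"dx": 0, "dy": 0, "dz": -0.2, "spin": 0}, {"dx": 0, "dy": 0, "dz": -0.2, "spin": 0}, {"dx": 0, "dy": 0, "dz": -0.2, "spin": 0}, {"dx": 0, "dy": 0, "dz": -0.2, "spin": 0}, {"dx": 0, "dy": 0, "dz": -0.2, "spin": 0}, {"dx": 0, "dy": 0, "dz": -0.2, "spin": 0}, {"dx": 0, "dy": 0, "dz": -0.2, "spin": 0}, {"dx": 0, "dy": 0, "dz": -0.2, "spin": 0}, {"dx": 0, "dy": 0, "dz": -0.1, "spin": 0}, {"dx": 0, "dy": 0, "dz": 0, "spin": 0}]'

```text
t: 23.52
tool_pos: [0.5076, -0.0084, 0.1557]
ee_rot: [0.119, 0.993, -0.0, 0.001]
wrist_force: [1.2, -2.3, 5.7]
finger_gap: 0.244
grip_force: 59.4
```

Call:
apply_moves --increments '[{"dx": 0, "dy": 0, "dz": -0.2, "spin": 0}, {"dx": 0, "dy": 0, "dz": -0.2, "spin": 0}, {"dx": 0, "dy": 0, "dz": -0.2, "spin": 0}, {"dx": 0, "dy": 0, "dz": -0.2, "spin": 0}, {"dx": 0, "dy": 0, "dz": -0.2, "spin": 0}, {"dx": 0, "dy": 0, "dz": -0.2, "spin": 0}, {"dx": 0, "dy": 0, "dz": -0.2, "spin": 0}, {"dx": 0, "dy": 0, "dz": -0.2, "spin": 0}, {"dx": 0, "dy": 0, "dz": -0.2, "spin": 0}, {"dx": 0, "dy": 0, "dz": 0, "spin": 0}]'

```text
t: 24.35
tool_pos: [0.5076, -0.0084, 0.1539]
ee_rot: [0.119, 0.993, -0.0, 0.001]
wrist_force: [1.7, -1.8, 4.7]
finger_gap: 0.239
grip_force: 59.4
```

Call:
apply_moves --increments '[{"dx": 0, "dy": 0, "dz": -0.2, "spin": 0}, {"dx": 0, "dy": 0, "dz": -0.2, "spin": 0}, {"dx": 0, "dy": 0, "dz": -0.2, "spin": 0}, {"dx": 0, "dy": 0, "dz": -0.2, "spin": 0}, {"dx": 0, "dy": 0, "dz": -0.2, "spin": 0}, {"dx": 0, "dy": 0, "dz": -0.2, "spin": 0}, {"dx": 0, "dy": 0, "dz": -0.2, "spin": 0}, {"dx": 0, "dy": 0, "dz": -0.2, "spin": 0}, {"dx": 0, "dy": 0, "dz": -0.2, "spin": 0}, {"dx": 0, "dy": 0, "dz": 0, "spin": 0}]'

```text
t: 25.18
tool_pos: [0.5076, -0.0084, 0.1521]
ee_rot: [0.119, 0.993, -0.0, 0.001]
wrist_force: [1.4, -1.8, 5.1]
finger_gap: 0.244
grip_force: 59.4
```

Call:
apply_moves --increments '[{"dx": 0, "dy": 0, "dz": -0.2, "spin": 0}, {"dx": 0, "dy": 0, "dz": -0.2, "spin": 0}, {"dx": 0, "dy": 0, "dz": -0.2, "spin": 0}, {"dx": 0, "dy": 0, "dz": -0.2, "spin": 0}, {"dx": 0, "dy": 0, "dz": -0.2, "spin": 0}, {"dx": 0, "dy": 0, "dz": -0.2, "spin": 0}, {"dx": 0, "dy": 0, "dz": -0.2, "spin": 0}, {"dx": 0, "dy": 0, "dz": -0.2, "spin": 0}, {"dx": 0, "dy": 0, "dz": -0.2, "spin": 0}, {"dx": 0, "dy": 0, "dz": 0, "spin": 0}]'

```text
t: 26.02
tool_pos: [0.5076, -0.0084, 0.1503]
ee_rot: [0.119, 0.993, -0.0, 0.001]
wrist_force: [1.3, -2.2, 5.4]
finger_gap: 0.238
grip_force: 59.4
```

Call:
apply_moves --increments '[{"dx": 0, "dy": 0, "dz": -0.2, "spin": 0}, {"dx": 0, "dy": 0, "dz": -0.2, "spin": 0}, {"dx": 0, "dy": 0, "dz": -0.2, "spin": 0}, {"dx": 0, "dy": 0, "dz": -0.2, "spin": 0}, {"dx": 0, "dy": 0, "dz": -0.2, "spin": 0}, {"dx": 0, "dy": 0, "dz": -0.2, "spin": 0}, {"dx": 0, "dy": 0, "dz": -0.2, "spin": 0}, {"dx": 0, "dy": 0, "dz": -0.2, "spin": 0}, {"dx": 0, "dy": 0, "dz": -0.2, "spin": 0}, {"dx": 0, "dy": 0, "dz": 0, "spin": 0}]'

```text
t: 26.85
tool_pos: [0.5076, -0.0084, 0.1485]
ee_rot: [0.119, 0.993, -0.0, 0.001]
wrist_force: [1.7, -2.9, 4.5]
finger_gap: 0.241
grip_force: 59.4
```

Call:
apply_moves --increments '[{"dx": 0, "dy": 0, "dz": -0.2, "spin": 0}, {"dx": 0, "dy": 0, "dz": -0.2, "spin": 0}, {"dx": 0, "dy": 0, "dz": -0.2, "spin": 0}, {"dx": 0, "dy": 0, "dz": -0.2, "spin": 0}, {"dx": 0, "dy": 0, "dz": -0.2, "spin": 0}, {"dx": 0, "dy": 0, "dz": -0.2, "spin": 0}, {"dx": 0, "dy": 0, "dz": -0.2, "spin": 0}, {"dx": 0, "dy": 0, "dz": -0.2, "spin": 0}, {"dx": 0, "dy": 0, "dz": -0.2, "spin": 0}, {"dx": 0, "dy": 0, "dz": 0, "spin": 0}]'

```text
t: 27.68
tool_pos: [0.5076, -0.0084, 0.1467]
ee_rot: [0.119, 0.993, -0.0, 0.001]
wrist_force: [0.9, -2.5, 6.4]
finger_gap: 0.244
grip_force: 59.4
```

Call:
apply_moves --increments '[{"dx": 0, "dy": 0, "dz": -0.2, "spin": 0}, {"dx": 0, "dy": 0, "dz": -0.2, "spin": 0}, {"dx": 0, "dy": 0, "dz": -0.2, "spin": 0}, {"dx": 0, "dy": 0, "dz": -0.2, "spin": 0}, {"dx": 0, "dy": 0, "dz": -0.2, "spin": 0}, {"dx": 0, "dy": 0, "dz": -0.2, "spin": 0}, {"dx": 0, "dy": 0, "dz": -0.2, "spin": 0}, {"dx": 0, "dy": 0, "dz": -0.2, "spin": 0}, {"dx": 0, "dy": 0, "dz": -0.2, "spin": 0}, {"dx": 0, "dy": 0, "dz": 0, "spin": 0}]'

```text
t: 28.52
tool_pos: [0.5076, -0.0084, 0.1449]
ee_rot: [0.119, 0.993, -0.0, 0.001]
wrist_force: [-0.4, -1.4, 6.2]
finger_gap: 0.241
grip_force: 59.4
```

Call:
apply_moves --increments '[{"dx": 0, "dy": 0, "dz": -0.2, "spin": 0}, {"dx": 0, "dy": 0, "dz": -0.2, "spin": 0}, {"dx": 0, "dy": 0, "dz": -0.2, "spin": 0}, {"dx": 0, "dy": 0, "dz": -0.2, "spin": 0}, {"dx": 0, "dy": 0, "dz": -0.2, "spin": 0}, {"dx": 0, "dy": 0, "dz": -0.2, "spin": 0}, {"dx": 0, "dy": 0, "dz": -0.2, "spin": 0}, {"dx": 0, "dy": 0, "dz": -0.2, "spin": 0}, {"dx": 0, "dy": 0, "dz": -0.2, "spin": 0}, {"dx": 0, "dy": 0, "dz": 0, "spin": 0}]'

```text
t: 29.35
tool_pos: [0.5078, -0.0084, 0.1437]
ee_rot: [0.119, 0.993, -0.0, 0.002]
wrist_force: [0.1, -1.5, 12.0]
finger_gap: 0.243
grip_force: 60.0
```

The force rose to 12 N while the tip stalled, so this is the hard bottom. Depth = 92 − (143.7 − 107.6) ≈ 55.9 mm. I relieve the push and release the rod.

Call:
apply_moves --increments '[{"dx": 0, "dy": 0, "dz": 0.5, "spin": 0}, {"dx": 0, "dy": 0, "dz": 0.5, "spin": 0}, {"dx": 0, "dy": 0, "dz": 0, "spin": 0}, {"dx": 0, "dy": 0, "dz": 0, "spin": 0}, {"dx": 0, "dy": 0, "dz": 0, "spin": 0}, {"dx": 0, "dy": 0, "dz": 0, "spin": 0}, {"dx": 0, "dy": 0, "dz": 0, "spin": 0}, {"dx": 0, "dy": 0, "dz": 0, "spin": 0}, {"dx": 0, "dy": 0, "dz": 0, "spin": 0}, {"dx": 0, "dy": 0, "dz": 0, "spin": 0}]' --jaw 0.4

```text
t: 30.18
tool_pos: [0.5072, -0.0083, 0.1435]
ee_rot: [0.119, 0.993, 0.0, 0.001]
wrist_force: [-0.2, 0.1, 0.1]
finger_gap: 0.602
grip_force: 0.0
```

Call:
apply_moves --increments '[{"dx": 0, "dy": 0, "dz": 3, "spin": 0}, {"dx": 0, "dy": 0, "dz": 5, "spin": 0}, {"dx": 0, "dy": 0, "dz": 8, "spin": 0}, {"dx": 0, "dy": 0, "dz": 10, "spin": 0}, {"dx": 0, "dy": 0, "dz": 10, "spin": 0}, {"dx": 0, "dy": 0, "dz": 10, "spin": 0}, {"dx": 0, "dy": 0, "dz": 10, "spin": 0}, {"dx": 0, "dy": 0, "dz": 6, "spin": 0}, {"dx": 0, "dy": 0, "dz": 0, "spin": 0}, {"dx": 0, "dy": 0, "dz": 0, "spin": 0}]'

```text
t: 31.02
tool_pos: [0.5073, -0.0083, 0.2057]
ee_rot: [0.119, 0.993, -0.0, 0.001]
wrist_force: [0.2, 0.2, -1.0]
finger_gap: 0.597
grip_force: 0.0
```

```bash
python3 st.py
python3 - <<'E'
from h import *
save('scene','g5',(290,150,410,250),6.5)
im=robot.read_camera('scene').astype(int)
b=((im[...,2]-im[...,0]>50)&(im[...,2]-im[...,1]>20)).astype(np.uint8);b[:,:318]=0;b[:,345:]=0;b[:155]=0;b[215:]=0
n,l,s,c=cv2.connectedComponentsWithStats(b);print(s[1:],c[1:])
for z in (.0361,.0331,.0391): print(z,cyl('scene',.505,-.0085,z+.11,z+.144,.011))
E
```

```text
t 31.02 j [-0.182  0.194 -0.13   1.245  0.     0.056] p [ 0.5073 -0.0083  0.2057] F [ 0.2  0.2 -1. ] gap 0.597 gf 0.0
zaxis [ 1.9e-03 -2.0e-04 -1.0e+00] up in tool [-1.9e-03  2.0e-04 -1.0e+00] close axis [0.235 0.972]
[[325 155   8  21  88]
 [320 160   3   5  11]
 [318 182   3   6  13]
 [325 187  10  17 138]] [[329.14772727 165.875     ]
 [321.36363636 162.09090909]
 [318.76923077 184.38461538]
 [329.74637681 195.16666667]]
0.0361 [330.24362094 195.50023611]
0.0331 [330.21318326 196.57037443]
0.0391 [330.27414166 194.42713703]
```

View pics/g5.png

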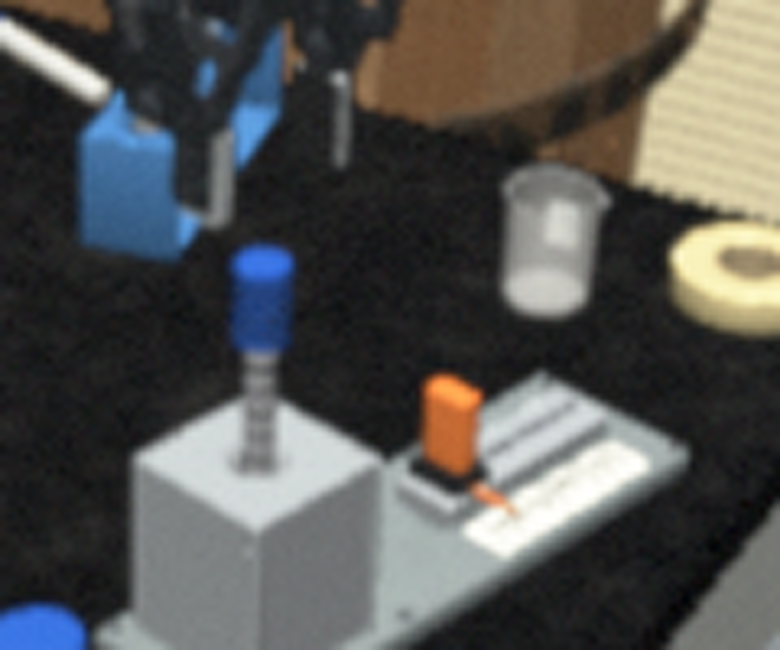

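The rod stands in the bore, and the head row (195.2 against 195.5 predicted) agrees with about 55.5 mm. Next, the pointer.

Call:
apply_moves --increments '[{"dx": -2, "dy": -7, "dz": 0, "spin": 0}, {"dx": -3, "dy": -13, "dz": 0, "spin": 0}, {"dx": -3, "dy": -13, "dz": 0, "spin": 0}, {"dx": -3, "dy": -13, "dz": 0, "spin": 0}, {"dx": -3, "dy": -13, "dz": -3, "spin": 0}, {"dx": -3, "dy": -13, "dz": -8, "spin": 0}, {"dx": -3, "dy": -13, "dz": -12, "spin": 0}, {"dx": -3, "dy": -13, "dz": -15, "spin": 0}, {"dx": -3, "dy": -11, "dz": -15, "spin": 0}, {"dx": -1, "dy": -6, "dz": -12, "spin": 0}]'

```text
t: 31.95
tool_pos: [0.4792, -0.1246, 0.1391]
ee_rot: [0.119, 0.993, 0.0, -0.0]
wrist_force: [0.8, -0.4, -1.1]
finger_gap: 0.595
grip_force: 0.0
```

Call:
apply_moves --increments '[{"dx": 0, "dy": 0, "dz": -10, "spin": 0}, {"dx": 0, "dy": 0, "dz": -8, "spin": 0}, {"dx": 0, "dy": 0, "dz": -5, "spin": 0}, {"dx": 0, "dy": 0, "dz": 0, "spin": 0}, {"dx": 0, "dy": 0, "dz": 0, "spin": 0}, {"dx": 0, "dy": 0, "dz": 0, "spin": 0}, {"dx": 0, "dy": 0, "dz": 0, "spin": 0}, {"dx": 0, "dy": 0, "dz": 0, "spin": 0}, {"dx": 0, "dy": 0, "dz": 0, "spin": 0}, {"dx": 0, "dy": 0, "dz": 0, "spin": 0}]'

```text
t: 32.78
tool_pos: [0.4803, -0.1233, 0.1177]
ee_rot: [0.118, 0.993, -0.0, 0.001]
wrist_force: [0.4, -0.6, -0.4]
finger_gap: 0.601
grip_force: 0.0
```

```bash
python3 st.py
python3 - <<'E'
from h import *
save('scene','g6',(310,150,410,230),7.8)
print((proj('scene',[.4804,-.1235,.0685])-[310,150])*7.8)
E
```

```text
t 32.78 j [-0.421  0.229 -0.32   1.02   0.    -0.183] p [ 0.4803 -0.1233  0.1177] F [ 0.4 -0.6 -0.4] gap 0.601 gf 0.0
zaxis [ 1.6e-03 -3.0e-04 -1.0e+00] up in tool [-1.7e-03  1.0e-04 -1.0e+00] close axis [0.235 0.972]
[385.32974493 464.83596571]
```

View pics/g6.png

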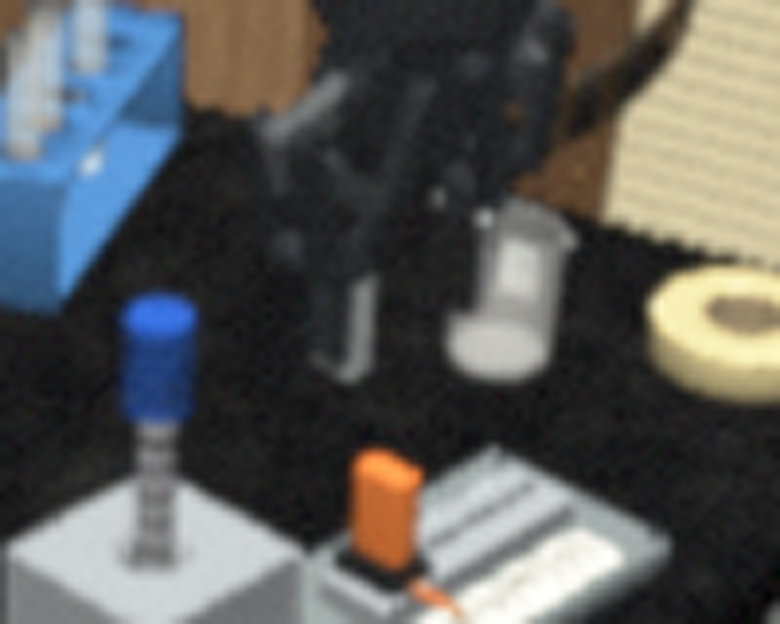

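The tab top is at crop (387,470) against (385,465) predicted, so it is aligned. I descend and pinch.

Call:
apply_moves --increments '[{"dx": 0, "dy": 0, "dz": -8, "spin": 0}, {"dx": 0, "dy": 0, "dz": -12, "spin": 0}, {"dx": 0, "dy": 0, "dz": -12, "spin": 0}, {"dx": 0, "dy": 0, "dz": -12, "spin": 0}, {"dx": 0, "dy": 0, "dz": -12, "spin": 0}, {"dx": 0, "dy": 0, "dz": -10, "spin": 0}, {"dx": 0, "dy": 0, "dz": -8, "spin": 0}, {"dx": 0, "dy": 0, "dz": -5, "spin": 0}, {"dx": 0, "dy": 0, "dz": 0, "spin": 0}, {"dx": 0, "dy": 0, "dz": 0, "spin": 0}]'

```text
t: 33.67
tool_pos: [0.4802, -0.1233, 0.0384]
ee_rot: [0.119, 0.993, 0.0, 0.001]
wrist_force: [0.4, -0.6, 0.0]
finger_gap: 0.597
grip_force: 0.0
```

Call:
apply_moves --increments '[{"dx": 0, "dy": 0, "dz": 0, "spin": 0}, {"dx": 0, "dy": 0, "dz": 0, "spin": 0}, {"dx": 0, "dy": 0, "dz": 0, "spin": 0}, {"dx": 0, "dy": 0, "dz": 0, "spin": 0}, {"dx": 0, "dy": 0, "dz": 0, "spin": 0}, {"dx": 0, "dy": 0, "dz": 0, "spin": 0}, {"dx": 0, "dy": 0, "dz": 0, "spin": 0}, {"dx": 0, "dy": 0, "dz": 0, "spin": 0}, {"dx": 0, "dy": 0, "dz": 0, "spin": 0}, {"dx": 0, "dy": 0, "dz": 0, "spin": 0}]' --jaw 1 --grip_force 30

```text
t: 34.5
tool_pos: [0.4805, -0.1235, 0.039]
ee_rot: [0.119, 0.993, -0.0, 0.001]
wrist_force: [-0.4, 0.3, 5.8]
finger_gap: 0.135
grip_force: 34.9
```

```bash
python3 st.py
python3 - <<'E'
from h import *
u=np.array([-.236,-.972]);
for b in [(.5042,-.0085),(.5076,-.0084)]: print('reading now', (robot.get_obs()['tool_pos'][:2]-b)@u-.115)
E
```

```text
t 34.5 j [-0.421  0.306 -0.442  0.82   0.    -0.183] p [ 0.4805 -0.1235  0.039 ] F [-0.4  0.3  5.8] gap 0.135 gf 34.9
zaxis [ 2.2e-03 -6.0e-04 -1.0e+00] up in tool [-2.3e-03 -1.0e-04 -1.0e+00] close axis [0.236 0.972]
reading now 0.0023423266913861346
reading now 0.003241926691386149
```

Call:
apply_moves --increments '[{"dx": -0.7, "dy": -3, "dz": 0, "spin": 0}, {"dx": -1.4, "dy": -5.8, "dz": 0, "spin": 0}, {"dx": -1.4, "dy": -5.8, "dz": 0, "spin": 0}, {"dx": -1.5, "dy": -6, "dz": 0, "spin": 0}, {"dx": -1.5, "dy": -6, "dz": 0, "spin": 0}, {"dx": -1.5, "dy": -6, "dz": 0, "spin": 0}, {"dx": -1.5, "dy": -6, "dz": 0, "spin": 0}, {"dx": -1.5, "dy": -6, "dz": 0, "spin": 0}, {"dx": -1, "dy": -4, "dz": 0, "spin": 0}, {"dx": -0.5, "dy": -3, "dz": 0, "spin": 0}]'

```text
t: 35.33
tool_pos: [0.4676, -0.1747, 0.039]
ee_rot: [0.119, 0.993, 0.0, 0.001]
wrist_force: [-2.7, 3.8, 9.5]
finger_gap: 0.132
grip_force: 35.4
```

Call:
apply_moves --increments '[{"dx": 0, "dy": 0, "dz": 0, "spin": 0}, {"dx": 0, "dy": 0, "dz": 0, "spin": 0}, {"dx": 0, "dy": 0, "dz": 0, "spin": 0}, {"dx": 0, "dy": 0, "dz": 0, "spin": 0}, {"dx": 0, "dy": 0, "dz": 0, "spin": 0}, {"dx": 0, "dy": 0, "dz": 0, "spin": 0}, {"dx": 0, "dy": 0, "dz": 0, "spin": 0}, {"dx": 0, "dy": 0, "dz": 0, "spin": 0}, {"dx": 0, "dy": 0, "dz": 0, "spin": 0}, {"dx": 0, "dy": 0, "dz": 0, "spin": 0}]' --jaw 0.6

```text
t: 36.17
tool_pos: [0.4677, -0.1749, 0.0385]
ee_rot: [0.119, 0.993, 0.0, 0.001]
wrist_force: [-0.7, 0.1, -0.6]
finger_gap: 0.4
grip_force: 0.0
```

```bash
python3 st.py
python3 - <<'E'
from h import *
u=np.array([-.236,-.972])
for b in [(.5042,-.0085),(.5076,-.0084)]: print('tool reading', (robot.get_obs()['tool_pos'][:2]-b)@u-.115)
E
```

```text
t 36.17 j [-0.526  0.312 -0.435  0.823  0.001 -0.289] p [ 0.4677 -0.1749  0.0385] F [-0.7  0.1 -0.6] gap 0.4 gf 0.0
zaxis [ 1.3e-03 -1.0e-04 -1.0e+00] up in tool [-1.2e-03  2.0e-04 -1.0e+00] close axis [0.235 0.972]
tool reading 0.05533085653336882
tool reading 0.05623045653336885
```

Call:
apply_moves --increments '[{"dx": 0, "dy": 0, "dz": 5, "spin": 0}, {"dx": 0, "dy": 0, "dz": 12, "spin": 0}, {"dx": 0, "dy": 0, "dz": 20, "spin": 0}, {"dx": 0, "dy": 0, "dz": 25, "spin": 0}, {"dx": 0, "dy": 0, "dz": 25, "spin": 0}, {"dx": 0, "dy": 0, "dz": 25, "spin": 0}, {"dx": 0, "dy": 0, "dz": 25, "spin": 0}, {"dx": -10, "dy": -15, "dz": 20, "spin": 0}, {"dx": -15, "dy": -25, "dz": 10, "spin": 0}, {"dx": -15, "dy": -30, "dz": 0, "spin": 0}]'

```text
t: 37.0
tool_pos: [0.4282, -0.2452, 0.2086]
ee_rot: [0.117, 0.993, -0.001, 0.003]
wrist_force: [1.1, -0.3, -0.8]
finger_gap: 0.4
grip_force: 0.0
```

Call:
apply_moves --increments '[{"dx": -15, "dy": -30, "dz": 0, "spin": 0}, {"dx": -15, "dy": -30, "dz": 0, "spin": 0}, {"dx": -15, "dy": -30, "dz": 0, "spin": 0}, {"dx": -15, "dy": -30, "dz": 0, "spin": 0}, {"dx": -15, "dy": -25, "dz": 0, "spin": 0}, {"dx": -10, "dy": -20, "dz": 0, "spin": 0}, {"dx": 0, "dy": 0, "dz": 0, "spin": 0}, {"dx": 0, "dy": 0, "dz": 0, "spin": 0}, {"dx": 0, "dy": 0, "dz": 0, "spin": 0}, {"dx": 0, "dy": 0, "dz": 0, "spin": 0}]'

```text
t: 37.83
tool_pos: [0.3431, -0.409, 0.2057]
ee_rot: [0.118, 0.993, 0.0, 0.001]
wrist_force: [0.1, 0.7, -0.0]
finger_gap: 0.395
grip_force: 0.0
```

```bash
python3 st.py
python3 - <<'E'
from h import *
u=np.array([-.236,-.972]);ux=np.array([.972,-.236]);B=np.array([.505,-.0085])
for cam,near in [('top',None),('scene',None)]:
    im=robot.read_camera(cam).astype(int)
    o=(im[...,0]-im[...,2]>70).astype(np.uint8)
    g=proj(cam,[*(B+u*.171+ux*.004),.055]);n,l,s,c=cv2.connectedComponentsWithStats(o)
    i=1+np.argmin(np.hypot(*(c[1:]-g).T));print(cam,'tab px',c[i],s[i],'pred',g)
    def f(r):
        P=[proj(cam,[*(B+u*(.115+r+a)+ux*(.004+b)),z]) for a in(-.006,.006) for b in(-.011,.011) for z in(.0325,.0685)]
        m=cv2.moments(cv2.convexHull(np.float32(P)));return np.array([m['m10'],m['m01']])/m['m00']
    from scipy.optimize import minimize_scalar
    print(' reading',minimize_scalar(lambda r:np.sum((f(r)-c[i])**2),bounds=(0,.08),method='bounded').x)
    for n in ['pointer_grip','rod_head','rod_tip','beaker_50','tape_roll','vial_0']:
        for d in robot.spot_point(n,cam)[:5]: 
            x=np.array(d['xyz']); print(' ',n,round(d['confidence'],2),x.round(3), 'reading %.4f'%((x[:2]-B)@u-.115) if n=='pointer_grip' else '')
E
```

```text
t 37.83 j [-1.031e+00  2.390e-01 -7.000e-02  1.260e+00  1.000e-03 -7.940e-01] p [ 0.3431 -0.409   0.2057] F [ 0.1  0.7 -0. ] gap 0.395 gf 0.0
zaxis [ 0.0014 -0.     -1.    ] up in tool [-1.4e-03  3.0e-04 -1.0e+00] close axis [0.235 0.972]
top tab px [357.89655172 240.68965517] [356 238   5   7  29] pred [358.28942209 239.91151076]
 reading 0.05562577864962186
  pointer_grip 0.42 [ 0.47  -0.175  0.059] reading 0.0553
  pointer_grip 0.2 [ 0.505 -0.006  0.156] reading -0.1175
  rod_head 0.55 [0.587 0.094 0.131] 
  rod_head 0.45 [0.434 0.302 0.17 ] 
  rod_head 0.42 [0.443 0.232 0.171] 
  rod_head 0.39 [ 0.506 -0.007  0.162] 
  rod_tip 0.64 [ 0.438  0.239 -0.002] 
  rod_tip 0.55 [0.434 0.305 0.   ] 
  rod_tip 0.43 [0.587 0.096 0.005] 
  beaker_50 0.55 [ 0.522 -0.313  0.002] 
  tape_roll 0.85 [ 0.447 -0.369  0.002] 
  vial_0 0.42 [0.705 0.023 0.002] 
scene tab px [371.61320755 207.0754717 ] [368 200   9  15 106] pred [371.80967746 206.22996429]
 reading 0.056618343226875874
  pointer_grip 0.71 [ 0.47  -0.172  0.055] reading 0.0523
  rod_head 0.83 [0.434 0.303 0.168] 
  rod_head 0.82 [0.583 0.098 0.127] 
  rod_head 0.68 [0.442 0.238 0.171] 
  rod_head 0.55 [ 0.504 -0.009  0.161] 
  rod_tip 0.95 [ 0.431  0.3   -0.003] 
  rod_tip 0.9 [ 0.442  0.233 -0.003] 
  beaker_50 0.69 [ 0.526 -0.313  0.001] 
  tape_roll 0.88 [ 0.447 -0.366  0.003] 
  tape_roll 0.42 [ 0.471 -0.176  0.057] 
  vial_0 0.64 [ 0.508 -0.006 -0.002] 
  vial_0 0.59 [0.709 0.024 0.   ]
```

The pointer reads 55.6 mm (top) and 56.6 mm (scene), against a depth of 55.9 mm. The head sits at z ≈ 0.161, against 0.163 expected. The bystanders have not moved, so I hand in.

```bash
python3 -c "
from rig import robot
print(robot.finish_job())"
```

```text
the job is handed in; nothing more can be done
None
```

The job is handed in at about 38 s: I pushed the disc to the hard bottom at about 55.9 mm (peak reading 12 N), left the rod standing in the bore, and set the pointer to about 56 mm (cameras read 55.6 and 56.6 mm); the bystanders have not moved, and the verdict was not shown.

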